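# Snap a brush block into the filling jig

## Robot

A 7-joint arm with a two-finger parallel gripper is mounted at the origin on the work surface. World frame = base frame: x ahead of the robot, y to its left, z up, the work surface at z = 0. Lengths are in m, angles in degrees, forces in N, time in s.
With the tool pointing down it reaches from about 0.425 to 0.875 m from the base axis. Payload 4.7 kg.
Tool frame: the origin (TCP) lies midway between the tips of the shut fingers; the grasp point (between the pads) lies 19 mm behind it; y points along the fingers, x is the direction in which the jaws open and shut, and the axes are right-handed (so a half turn about y gives the same grasp; the last joint's range is limited). The gripper opens to 87 mm and grips with 3 to 60 N. Pads are 19 mm wide; open, the fingers measure 117 mm over their backs; the gripper's body (75 mm by 190 mm) begins 51 mm behind the grasp point.
Start: joints at [66.182, 18.392, -4.016, 83.108, 1.295, 78.541, -3.26], TCP at [0.271, -0.591, 0.223] pointing down, gripper open.
Joint ranges: [-163.93, 163.93], [-17.29, 119.83], [-79.2, 71.16], [3.27, 140.29], [-89.18, 269.18], [5.43, 117.66], [-154.24, 154.24]. Speed limits (degrees/s): [147.25, 147.25, 180, 180, 180, 180, 180].

## Interface

Orientations are given as [roll, pitch, yaw] about the fixed x, y, z axes, in that order (R = Rz(yaw) Ry(pitch) Rx(roll)).
In Python, from cell import env gives the robot as it stands.
- The arm moves only by the tool carry_out, never from a script. Its argument "targets" is a list of rows, each a list of 2 entries, a list of its own where there are three numbers: the shift along the tool's x, y, z in mm, then the turn, a rotation vector about the tool's x, y, z in degrees. A call has 1 to 12 rows; each row shifts and turns the commanded pose from where the row before left it, along the tool's axes as they then stand; what a row does not reach is not made up. A row lasts 1/10 s, in which the tool goes at most 50 mm and 8.59 degrees, less where a joint would pass 70% of its speed; a pose out of reach is approached as far as the arm can. A call with a gripper value outside its range is refused whole. "jaw" is the opening, from 0 (shut) to 1 (fully open), set as the call begins (left out, the last holds). The fingers move at their own pace and stop on an object; "squeeze" is the grip in N (left out, the last holds). Time passes only in rows, so rows that do not move let the fingers close. It gives the time, the measured TCP pose, the force and the opening at its end, in the units of the state.
- env.get_obs(): the state, without advancing time (a new reading comes with each control period).
- env.read_camera(name): name is "side" or "top"; returns the picture (400x640x3 uint8, red, green, blue); there is no depth.
- env.get_calibration(name): a dict with "fx", "fy", "cx", "cy" (pixels), "R" (3x3) and "t" (3): a world point X has camera coordinates R X + t. Camera axes: x right, y down, z forward; pixel columns grow to the right and rows downward; lengths in m; the calibration is good to about 2 mm. A picture is of the moment at which its call begins. get_calibration takes no time and is no camera call.
- env.sign_off(): hands the job in, once; it reports no verdict.
Trained networks look in the newest picture that a camera, given by its name, has taken for a name from the list of things; names that differ only in an ending like _2 or _b are one class to them, and where a whole thing is asked for, a point or a joint stands for the part that bears it (a point fixed in the world has none). Each returns a list of dicts, best first, with "p" (0 to 1); they miss things now and then, are a little off and sometimes report something else, mostly with a low value. They report only what shows in the picture. A call takes as long as a camera call. They do not tell look-alikes from the thing itself.
- env.outline_of(camera, label): "mask" (400x640 bool, what is visible of it) and "xy" ([column, row] in pixels, amid what is visible of it).
The state is a dict: "time_s": time; "qpos": joint angles; "joint_velocities": joint speeds; "effort": joint torques, N m; "tool_pos": TCP position; "tool_rot": TCP orientation; "force": force on the tool from outside, world axes, zero at the start; "wrist_torque": the same for the moment, N m; "grip_width": finger opening in m.
Only numpy, scipy, OpenCV 4.12 (cv2) and the standard library are available. Lean on these libraries where they do the work, as an engineer would, in place of code of your own. Each camera call takes 0.05 s, during which the arm holds its last target.

## Task

Load the long brush block, the one with a step at each end, into the filling jig: lower it lengthwise into the nest and press it straight down with the gripper until it lies flat on the nest floor and the spring catch has snapped out over its end step, then let go. Leave the short brush block where it lies.

Things in the scene. Friction and masses are not known exactly. Their poses are not given: they have to be found in the camera images.
- block_mid (a point): centre (half-way up) of the long wooden brush block, lying holes upward on the bench. 130 mm long (its x), 46 wide (y), 36 tall (z), flat sides, about 0.18 kg. Only its lower 14 mm is 130 long; above, the body is 96 long, so each end has a step 17 mm deep, 14 mm above the underside. Both ends are alike: it goes in either way round. Holes are shallow marks
- nest (a point): middle of the nest floor of the filling jig (plywood board with steel guides, fixed); x along the nest to the catch, z up. Floor 36 mm above the bench, board top 18. Nest 139 x 62 mm; the seated block's centre is 18 mm above this point. Side guides only at |x| 46-60 mm: open for fingers between. Flared mouth leads in a block 8 mm or 8 degrees off. Nothing rises over 60 mm above the floor
- catch (a joint): spring catch at the +x end of the nest: steel tongue sloping inward and down, its tip 14 mm into the nest and 16 mm above the floor. Value: metres pushed back along x; 0 fully out (rest), 0.013 fully back. The block's end rides down the slope, pushing it back about 10 mm (4 to 12 N downward on the block); it snaps out over the end step once the block is within 2 mm of the floor
- short_mid (a point): centre (half-way up) of the short wooden brush block with plain square ends and the same kind of holes, 75 mm long (x), 46 mm wide (y), 36 mm tall: not wanted, leave it alone
Mind the look-alikes: they are no part of the job. Leave any blue or orange look-alike of the part that bears block_mid alone.

How it is judged (in metres and radians):
On the way:
1. the spring catch is pushed back by the block while the gripper presses on the block (value of joint catch above 0.004 m and contact force between the fingers and block above 1 N and horizontal distance between block_mid and nest below 0.02 m), for 0.02 s.
At the end, for the whole second after the job is handed in: The long block lies released and at rest in the nest: centre within 14 mm of the nest's middle seen from above, no more than 4 mm above its seated height, its length along the nest within 12 degrees, level within 6 degrees, and the catch is back out over the end step (less than 3 mm pushed back) (horizontal distance between block_mid and nest below 0.014 m and z of block_mid in the frame of nest below 0.022 m and angle between the x axis of block_mid and the x axis of nest, either way round below 0.21 rad and angle between block_mid's own z axis and vertical below 0.1 rad and value of joint catch below 0.003 m and linear speed of block below 0.02 m/s); the robot touches nothing.
It fails at once if the short brush block is moved more than 30 mm (distance of short_mid from where it was at the start of the episode above 0.03 m).
It also fails if it takes over 38 s, if anything falls off the work surface, if the arm or the gripper's body presses on something with over 40 N, if the wrist force passes 120 N, or if a joint passes its speed limit or range.

## Working session

There is one attempt and no reset: what is moved stays moved. The work goes in short steps, Python scripts to look and compute and a tool call to move; the robot and the scene stay as the last step left them, time stands still between calls to the robot, and variables do not carry over. Pictures are saved under pics/ and viewed, and the job is handed in when it is done.

Besides the shell and the picture viewer there is one more tool, called after "Call:" as a command line: name --argument value ..., lists and objects as JSON in quotes. carry_out: Moves the arm, as the interface text tells. Its arguments: {"type":"object","properties":{"targets":{"type":"array","items":{"type":"array"}},"jaw":{"type":"number"},"squeeze":{"type":"number"}},"required":["targets"]}

```bash
mkdir -p pics; ls
python3 - <<'E'
from cell import env
import cv2, numpy as np
o=env.get_obs()
print({k:np.round(v,4).tolist() for k,v in o.items()})
for c in ["top","side"]:
    im=env.read_camera(c); cv2.imwrite(f"pics/{c}0.png",im[:,:,::-1])
    k=env.get_calibration(c); print(c,{a:np.round(b,4).tolist() for a,b in k.items()})
    for l in ["block_mid","nest","catch","short_mid"]:
        try:
            for d in env.outline_of(c,l): print(c,l,round(d["p"],2),np.round(d["xy"],1),d["mask"].sum())
        except Exception as e: print(c,l,e)
E
```

```text
pics
{'time_s': 0.0, 'qpos': [66.1833, 18.4402, -4.017, 83.1745, 1.2957, 78.5414, -3.2608], 'joint_velocities': [0.0075, 0.0805, 0.0459, 0.0614, 0.0073, -0.0735, -0.087], 'effort': [0.0001, -49.1296, -0.4038, -31.2535, -0.0638, 0.0436, 0.0002], 'tool_pos': [0.2706, -0.5904, 0.2215], 'tool_rot': [-90.006, 0.1109, -65.3728], 'force': [0.1709, -0.1121, -0.2116], 'wrist_torque': [-0.0521, -0.0236, 0.0117], 'grip_width': 0.0871}
top {'fx': 408.3659, 'fy': 408.3659, 'cx': 313.455, 'cy': 191.2714, 'R': [[0.0292, -0.9991, 0.0293], [-0.9882, -0.0332, -0.1496], [0.1504, -0.0246, -0.9883]], 't': [-0.0701, 0.4598, 0.7348]}
top block_mid 0.85 [186.  231.5] 1825
top block_mid 0.76 [342.1 181.9] 1752
top block_mid 0.71 [278.7 250.6] 1825
top nest 0.56 [201.6 144.9] 9105
top catch 0.62 [159.9 135.4] 456
top short_mid 0.55 [428.3 134.8] 1114
side {'fx': 379.891, 'fy': 379.891, 'cx': 322.3763, 'cy': 198.8776, 'R': [[0.968, -0.2511, -0.0015], [-0.1875, -0.7188, -0.6694], [0.167, 0.6482, -0.7429]], 't': [-0.4586, 0.1022, 0.8158]}
side block_mid 0.89 [267.1 213.2] 1213
side block_mid 0.63 [337.8 238. ] 1435
side block_mid 0.63 [269.4 153.5] 824
side nest 0.69 [337.7 150. ] 3726
side catch 0.62 [328.5 117.2] 176
side short_mid 0.95 [412.2 292.6] 1272
```

View pics/top0.png

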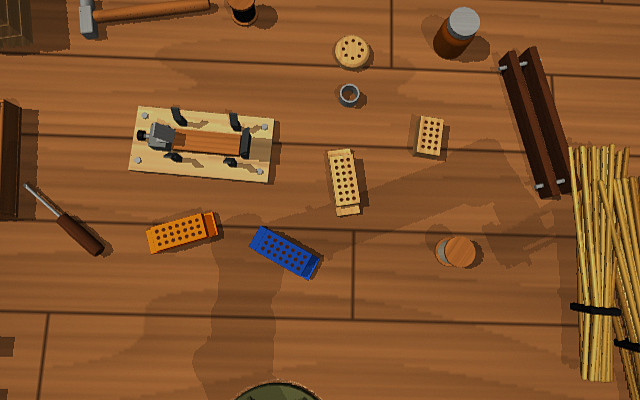

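View pics/side0.png

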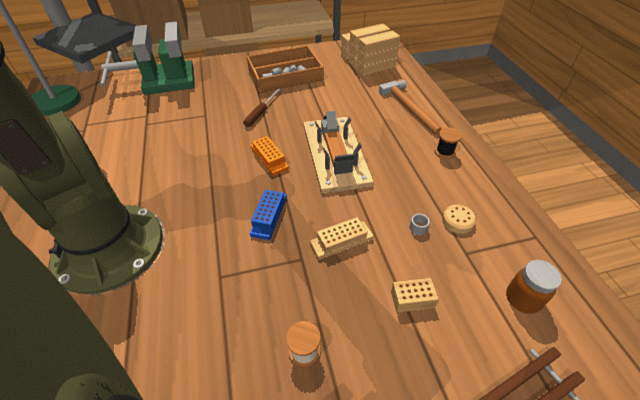

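```bash
cat > h.py <<'E'
from cell import env
import cv2, numpy as np
from scipy.optimize import minimize, least_squares
def proj(k,X):
    X=np.atleast_2d(X)@np.array(k["R"]).T+np.array(k["t"])
    return np.c_[k["fx"]*X[:,0]/X[:,2]+k["cx"],k["fy"]*X[:,1]/X[:,2]+k["cy"]]
def ray(k,uv,z):
    R=np.array(k["R"]);t=np.array(k["t"])
    d=R.T@np.array([(uv[0]-k["cx"])/k["fx"],(uv[1]-k["cy"])/k["fy"],1]);c=-R.T@t
    s=(z-c[2])/d[2]; return c+s*d
def box(lx,ly,z0,z1):
    return np.array([[a*lx/2,b*ly/2,z] for a in(-1,1) for b in(-1,1) for z in(z0,z1)])
S=4
def rend(k,x,y,yaw,z=0):
    m=np.zeros((400*S,640*S),np.uint8)
    c,s=np.cos(yaw),np.sin(yaw);R=np.array([[c,-s,0],[s,c,0],[0,0,1]])
    for b in (box(.13,.046,0,.014),box(.096,.046,.014,.036)):
        p=proj(k,b@R.T+[x,y,z]); cv2.fillConvexPoly(m,cv2.convexHull(np.round((p+.5)*S).astype(np.int32)),255)
    return cv2.resize(m,(640,400),interpolation=cv2.INTER_AREA)/255.
def fit(masks,x0,z=0):
    K={c:env.get_calibration(c) for c in masks}
    def f(p):
        e=0
        for c,m in masks.items():
            r=rend(K[c],p[0]/100,p[1]/100,p[2]/10,z); e+=np.abs(r-m).sum()/m.sum()
        return e
    b=None
    for st in (1,.3,.2):
        s0=np.array([x0[0]*100,x0[1]*100,x0[2]*10]) if b is None else b.x
        sim=np.vstack([s0]+[s0+st*np.eye(3)[i] for i in range(3)])
        b=minimize(f,s0,method="Nelder-Mead",options=dict(initial_simplex=sim,xatol=.003,fatol=1e-5))
    return b.x/[100,100,10],b.fun
def getmask(c,label,near):
    ds=env.outline_of(c,label); d=min(ds,key=lambda d:np.hypot(*(np.array(d["xy"])-near)))
    return d
E
python3 - <<'E'
from h import *
K={c:env.get_calibration(c) for c in("top","side")}
M={}
for c,n in(("top",(342,182)),("side",(338,238))):
    im=env.read_camera(c);d=getmask(c,"block_mid",n);M[c]=d["mask"].astype(float)
    print(c,d["xy"],ray(K[c],d["xy"],.02))
    dn=getmask(c,"nest",(200,145) if c=="top" else (337,150)); dc=getmask(c,"catch",(160,135) if c=="top" else (328,117))
    v=im[:,:,::-1].copy()
    for q,col in((d,(0,0,255)),(dn,(255,0,0)),(dc,(0,255,0))):
        cs,_=cv2.findContours(q["mask"].astype(np.uint8),0,1); cv2.drawContours(v,cs,-1,col,1)
    a=(slice(90,230),slice(110,380)) if c=="top" else (slice(90,265),slice(240,390))
    cv2.imwrite(f"pics/{c}_ov.png",cv2.resize(v[a],None,fx=2.9 if c=="top" else 3.4,fy=2.9 if c=="top" else 3.4,interpolation=cv2.INTER_NEAREST))
    cv2.imwrite(f"pics/{c}_z.png",cv2.resize(im[:,:,::-1][a],None,fx=2.9 if c=="top" else 3.4,fy=2.9 if c=="top" else 3.4,interpolation=cv2.INTER_CUBIC))
x0=ray(K["top"],(342,182),.02); s0=(x0[0],x0[1],.1)
for mm in (M,{"top":M["top"]},{"side":M["side"]}):
    p,f=fit(mm,s0); print(list(mm),np.round(p[:2],4),np.degrees(p[2]),f)
E
```

```text
top [340.9, 184.4] [ 0.47937812 -0.10871752  0.02      ]
side [336.7, 237.9] [ 0.47527519 -0.11546573  0.02      ]
['top', 'side'] [ 0.4867 -0.1129] 10.499648933049114 0.134468233791215
['top'] [ 0.4866 -0.1131] 10.344932141932857 0.03688747360931285
['side'] [ 0.4874 -0.1115] 9.99983122003214 0.09005612041877632
```

View pics/top_ov.png

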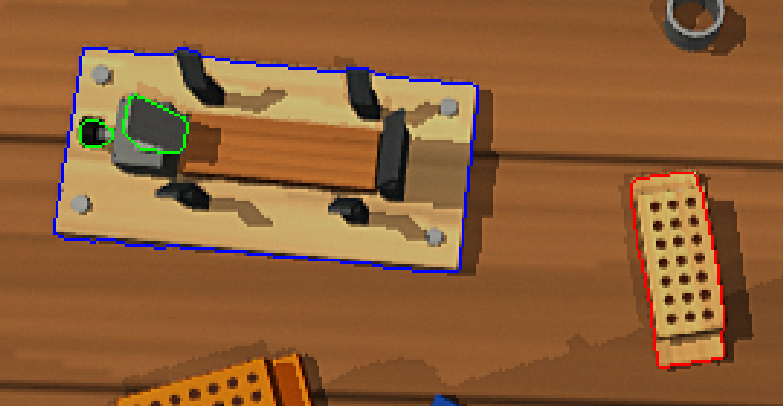

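View pics/top_z.png

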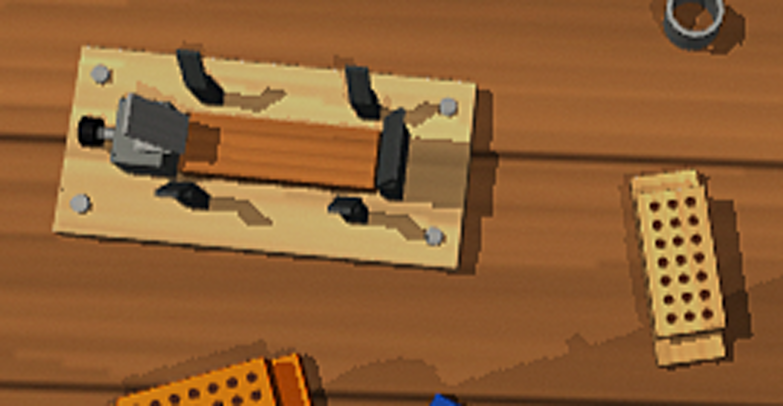

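View pics/side_ov.png

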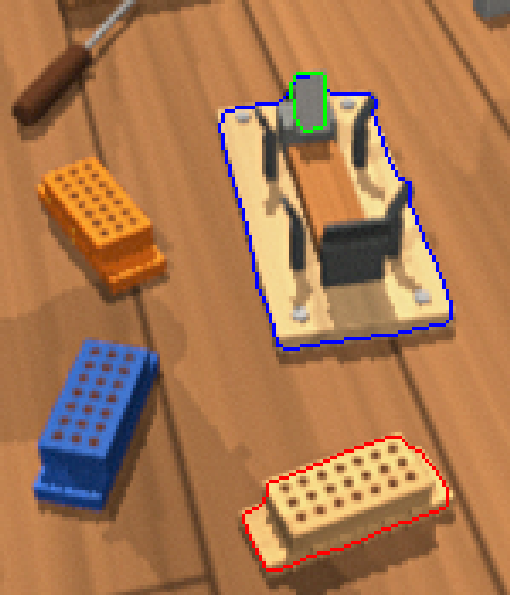

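View pics/side_z.png

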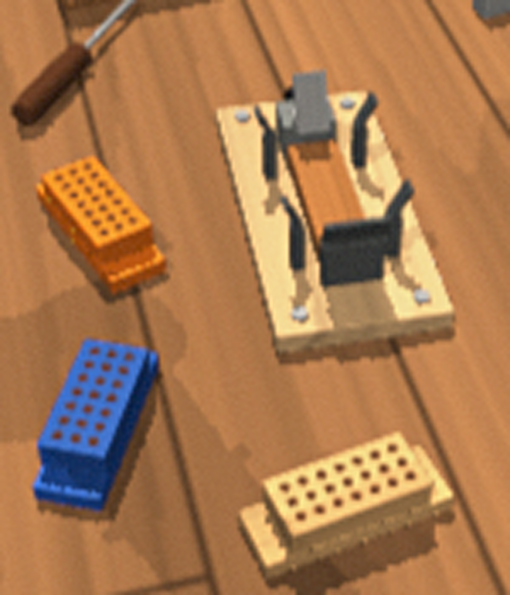

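Run:
```python
from h import *
K={c:env.get_calibration(c) for c in("top","side")}
for c in K: print(c,"cam",-np.array(K[c]["R"]).T@np.array(K[c]["t"]))
zt=lambda x,y:(110+x/2.9-.33,90+y/2.9-.33); zs=lambda x,y:(240+x/3.4-.35,90+y/3.4-.35)
P={}
for n,p in dict(c1=(82,46),c2=(475,84),c3=(459,262),c4=(55,232),s1=(101,73),s2=(448,106),s3=(435,236),s4=(81,203),g1=(210,103),g2=(370,117)).items():
    print("top",n,np.round(ray(K["top"],zt(*p),.018),4)[:2])
for n,p in dict(c1=(375,95),c2=(452,315),c3=(277,335),c4=(220,107),s1=(347,102),s2=(423,296),s3=(300,313),s4=(243,116),g3=(272,178),g4=(298,270),g1=(362,165),g2=(394,256)).items():
    print("side",n,np.round(ray(K["side"],zs(*p),.018),4)[:2])
for n,p in dict(pA=(218,115),pB=(380,127),pC=(378,190),pD=(182,172)).items():
    print("top pad",n,np.round(ray(K["top"],zt(*p),.036),4)[:2])
for n,p in dict(pA=(330,142),pB=(362,212),pC=(318,232),pD=(285,148)).items():
    print("side pad",n,np.round(ray(K["side"],zs(*p),.036),4)[:2])
```

```text
top cam [ 0.34587602 -0.03667754  0.79701933]
side cam [ 0.32690886 -0.57048321  0.67377644]
top c1 [0.6234 0.2942]
top c2 [0.607  0.0272]
top c3 [0.4835 0.0325]
top c4 [0.4945 0.2999]
top s1 [0.6049 0.2797]
top s2 [0.5908 0.0448]
top s3 [0.5006 0.0492]
top s4 [0.5147 0.2847]
top g1 [0.5867 0.2051]
top g2 [0.5811 0.0971]
side c1 [0.6301 0.2865]
side c2 [0.6053 0.0233]
side c3 [0.48   0.0357]
side c4 [0.4995 0.3034]
side s1 [0.6044 0.2831]
side s2 [0.5916 0.0468]
side s3 [0.5013 0.0526]
side s4 [0.5153 0.2865]
side g3 [0.5188 0.2026]
side g4 [0.5114 0.0958]
side g1 [0.5923 0.2001]
side g2 [0.5843 0.0923]
top pad pA [0.5732 0.1937]
top pad pB [0.569 0.087]
top pad pC [0.5264 0.086 ]
top pad pD [0.5338 0.2141]
side pad pA [0.5689 0.2128]
side pad pB [0.5689 0.1261]
side pad pC [0.5311 0.1129]
side pad pD [0.5325 0.2145]
```

```bash
cat > ov.py <<'E'
from h import *
import sys
def wire(c,im,x,y,yaw,sc,a,z=.036):
    k=env.get_calibration(c);v=cv2.resize(im[:,:,::-1][a],None,fx=sc,fy=sc,interpolation=cv2.INTER_CUBIC)
    cc,s=np.cos(yaw),np.sin(yaw);R=np.array([[cc,-s,0],[s,cc,0],[0,0,1]])
    def L(pts,col):
        p=proj(k,np.array(pts)@R.T+[x,y,z]); p=(p+.5-[a[1].start,a[0].start])*sc-.5
        cv2.polylines(v,[np.round(p).astype(np.int32)],True,col,1,cv2.LINE_AA)
    q=lambda x0,x1,y0,y1,z:[[x0,y0,z],[x1,y0,z],[x1,y1,z],[x0,y1,z]]
    L(q(-.0695,.0695,-.031,.031,0),(0,0,255))
    for sx in(-1,1):
        for sy in(-1,1):
            L(q(sx*.046,sx*.060,sy*.031,sy*.035,-.018),(0,255,0))
            L(q(sx*.046,sx*.060,sy*.031,sy*.035,.02),(255,0,255))
    L(q(-.001,.001,-.023,.023,0),(255,255,0))
    L([[.0555,-.015,.016],[.0555,.015,.016]],(0,255,255))
    return v
E
python3 - <<'E'
from ov import *
for c in("top","side"):
    im=cv2.imread(f"pics/{c}0.png")[:,:,::-1]
    a=(slice(95,195),slice(120,290)) if c=="top" else (slice(100,200),slice(290,390))
    cv2.imwrite(f"pics/{c}_w.png",wire(c,im,.552,.150,np.radians(86.6),4.6 if c=="top" else 5.8,a))
E
```

```text
(no output)
```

View pics/top_w.png

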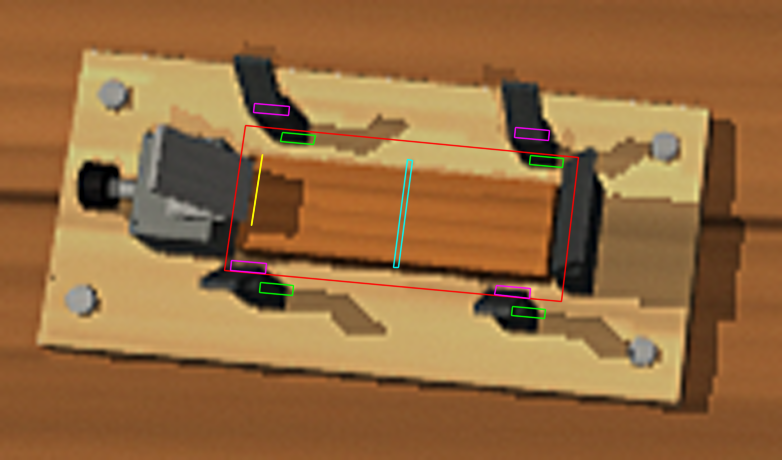

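View pics/side_w.png

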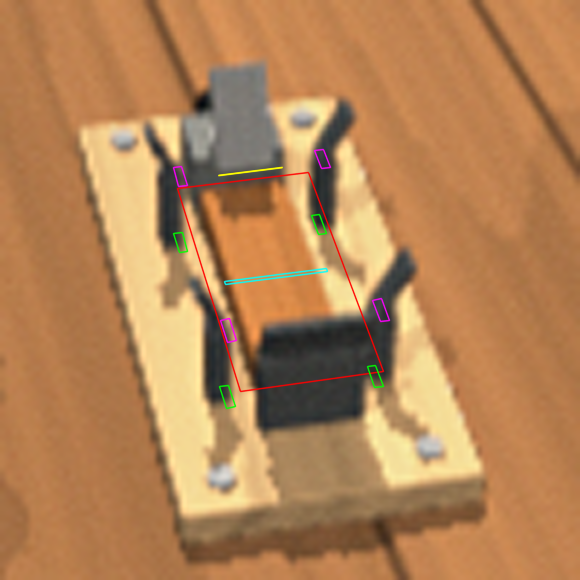

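Call:
carry_out --targets '[[[-28.6,0,33],[0,0,0]],[[-28.6,0,33],[0,0,0]],[[-28.6,0,33],[0,0,0]],[[-28.6,0,33],[0,0,0]],[[-28.6,0,33],[0,0,0]],[[-28.6,0,33],[0,0,0]],[[-28.6,0,33],[0,0,0]],[[-28.6,0,33],[0,0,0]],[[-28.6,0,33],[0,0,0]],[[-28.6,0,33],[0,0,0]],[[-28.6,0,33],[0,0,0]],[[-28.6,0,33],[0,0,0]]]' --jaw 1

```text
time_s: 2.1
tool_pos: [0.4883, -0.1123, 0.223]
tool_rot: [-90.0, -0.1, -65.4]
force: [1.0, -0.2, -0.4]
grip_width: 0.0873
```

Call:
carry_out --targets '[[[0,0,0],[0,7.1,0]],[[0,0,0],[0,7.1,0]],[[0,0,0],[0,0,0]],[[0,0,0],[0,0,0]]]'

```text
time_s: 2.5
tool_pos: [0.4877, -0.1141, 0.2226]
tool_rot: [-90.0, -0.0, -79.4]
force: [-0.5, 1.0, -0.3]
grip_width: 0.0866
```

Call:
carry_out --targets '[[[0,40,0],[0,0,0]],[[0,45,0],[0,0,0]],[[0,45,0],[0,0,0]],[[0,35,0],[0,0,0]],[[0,20,0],[0,0,0]],[[0,15,0],[0,0,0]],[[0,10,0],[0,0,0]],[[0,6,0],[0,0,0]],[[0,0,0],[0,0,0]],[[0,0,0],[0,0,0]]]'

```text
time_s: 3.5
tool_pos: [0.4884, -0.1141, 0.0072]
tool_rot: [-89.9, -0.0, -79.6]
force: [-0.6, 0.5, -0.8]
grip_width: 0.0876
```

Run:
```python
from h import *
v=[]
for c,a in(("top",(slice(110,260),slice(260,420))),("side",(slice(170,320),slice(260,420)))):
    im=env.read_camera(c); v.append(cv2.resize(im[:,:,::-1][a],None,fx=2.5,fy=2.5))
cv2.imwrite("pics/g1.png",np.hstack(v)); print(env.get_obs()["tool_pos"])
```

```text
[ 0.48857618 -0.11415286  0.00744133]
```

View pics/g1.png

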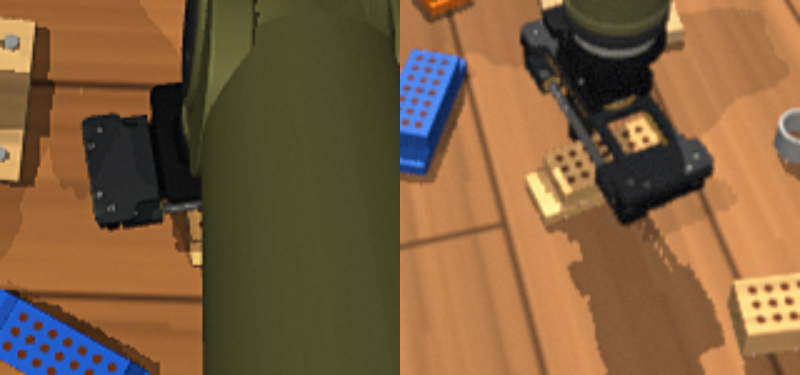

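Call:
carry_out --targets '[[[0,2,0],[0,0,0]],[[0,0,0],[0,0,0]],[[0,0,0],[0,0,0]],[[0,0,0],[0,0,0]],[[0,0,0],[0,0,0]],[[0,0,0],[0,0,0]],[[0,0,0],[0,0,0]],[[0,0,0],[0,0,0]]]' --jaw 0 --squeeze 45

```text
time_s: 4.4
tool_pos: [0.4878, -0.1138, 0.0045]
tool_rot: [-90.0, 0.0, -79.6]
force: [-0.5, -0.4, -0.4]
grip_width: 0.0456
```

Call:
carry_out --targets '[[[0,-15,0],[0,0,0]],[[0,-30,0],[0,0,0]],[[0,-40,0],[0,0,0]],[[0,-40,0],[0,0,0]],[[0,-15,0],[0,0,0]],[[0,0,0],[0,0,0]]]'

```text
time_s: 5.0
tool_pos: [0.4896, -0.1144, 0.1471]
tool_rot: [-89.7, -0.2, -79.6]
force: [0.4, 0.1, -2.5]
grip_width: 0.0454
```

Call:
carry_out --targets '[[[-20,0,8.8],[0,0,0]],[[-33,0,14.5],[0,0,0]],[[-33,0,14.5],[0,0,0]],[[-33,0,14.5],[0,0,0]],[[-33,0,14.5],[0,0,0]],[[-33,0,14.5],[0,0,0]],[[-33,0,14.5],[0,0,0]],[[-30.8,0,13.2],[0,0,0]],[[0,0,0],[0,0,0]]]'

```text
time_s: 5.9
tool_pos: [0.5484, 0.1569, 0.1427]
tool_rot: [-90.1, 0.3, -79.1]
force: [0.1, 0.9, -1.2]
grip_width: 0.0458
```

Call:
carry_out --targets '[[[0,0,0],[0,-8.4,0]],[[0,0,0],[0,-8.5,0]],[[0,0,0],[0,-8.5,0]],[[0,0,0],[0,-8.5,0]],[[0,0,0],[0,-8.5,0]],[[0,0,0],[0,-8.5,0]],[[0,0,0],[0,-8.5,0]],[[0,0,0],[0,-8.5,0]],[[0,0,0],[0,-8.3,0]],[[0,0,0],[0,0,0]],[[0,0,0],[0,0,0]]]'

```text
time_s: 7.0
tool_pos: [0.5493, 0.1498, 0.1432]
tool_rot: [-90.0, 0.1, -3.6]
force: [-0.5, 0.6, -1.5]
grip_width: 0.046
```

Run:
```python
from h import *
from ov import *
o=env.get_obs(); print(o["tool_pos"],o["tool_rot"])
M={}
for c in("top","side"):
    im=env.read_camera(c); cv2.imwrite(f"pics/{c}2.png",im[:,:,::-1])
    ds=env.outline_of(c,"block_mid")
    for d in ds: print(c,np.round(d["xy"]),d["p"],d["mask"].sum())
```

```text
[0.54928726 0.1498017  0.14324127] [-90.02727676   0.1156507   -3.59346885]
top [281. 251.] 0.92 1744
top [213. 128.] 0.85 1049
side [264. 214.] 0.97 1194
side [336. 114.] 0.83 831
side [270. 155.] 0.64 827
```

View pics/top2.png

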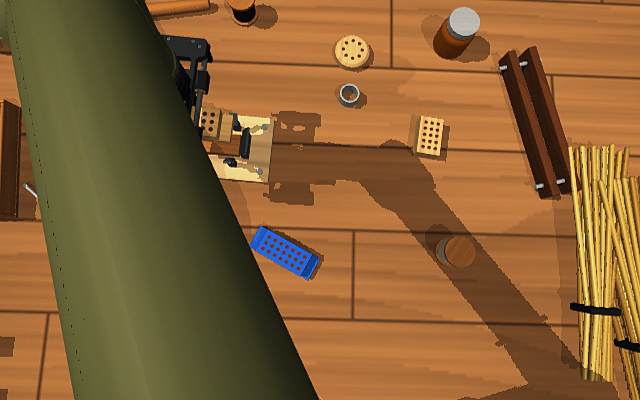

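View pics/side2.png

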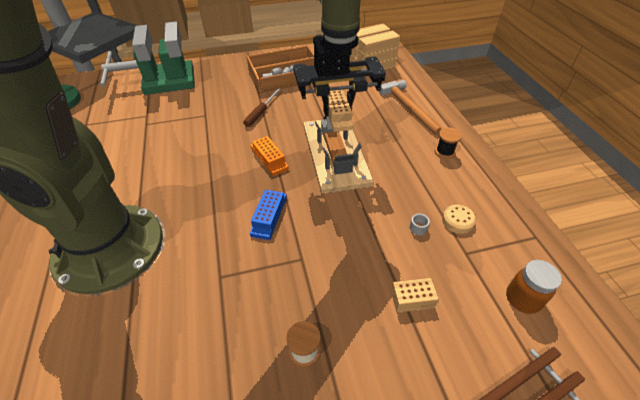

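```bash
cat > ov2.py <<'E'
from ov import *
def blk(c,im,x,y,yaw,z,a,sc,nest=(.552,.150,86.6)):
    k=env.get_calibration(c)
    v=wire(c,im,nest[0],nest[1],np.radians(nest[2]),sc,a)
    cc,s=np.cos(yaw),np.sin(yaw);R=np.array([[cc,-s,0],[s,cc,0],[0,0,1]])
    for L,z0,z1 in((.13,0,.014),(.096,.014,.036)):
        for zz in(z0,z1):
            q=np.array([[-L/2,-.023,zz],[L/2,-.023,zz],[L/2,.023,zz],[-L/2,.023,zz]])
            p=(proj(k,q@R.T+[x,y,z])+.5-[a[1].start,a[0].start])*sc-.5
            cv2.polylines(v,[np.round(p).astype(np.int32)],True,(255,255,0),1,cv2.LINE_AA)
    return v
E
python3 - <<'E'
from ov2 import *
A={"top":(slice(70,190),slice(185,290)),"side":(slice(70,200),slice(280,390))}
v=[]
for c in A:
    im=cv2.imread(f"pics/{c}2.png")[:,:,::-1]
    v.append(blk(c,im,.549,.150,np.radians(86.4),.1387,A[c],4))
h=max(x.shape[0] for x in v); v=[cv2.copyMakeBorder(x,0,h-x.shape[0],0,0,0) for x in v]
cv2.imwrite("pics/ov2.png",np.hstack(v)[:600,:800])
E
```

```text
(no output)
```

View pics/ov2.png

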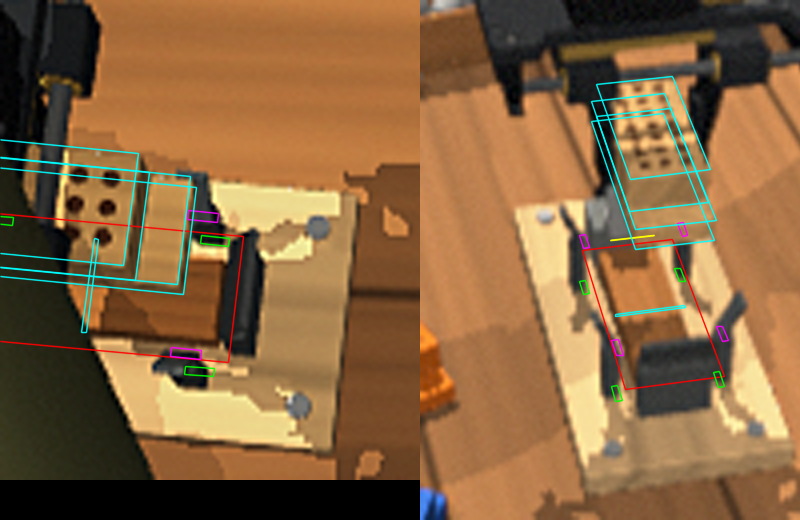

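Run:
```python
from ov2 import *
A={"top":(slice(100,160),slice(190,250)),"side":(slice(80,140),slice(315,375))}
v=[]
for c in A:
    im=cv2.imread(f"pics/{c}2.png")[:,:,::-1]
    v.append(np.vstack([cv2.resize(im[:,:,::-1][A[c]],None,fx=5,fy=5,interpolation=cv2.INTER_CUBIC),blk(c,im,.549,.150,np.radians(86.4),.1387,A[c],5)]))
cv2.imwrite("pics/ov3.png",np.hstack(v)[:600,:800])
```

```text
(no output)
```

View pics/ov3.png

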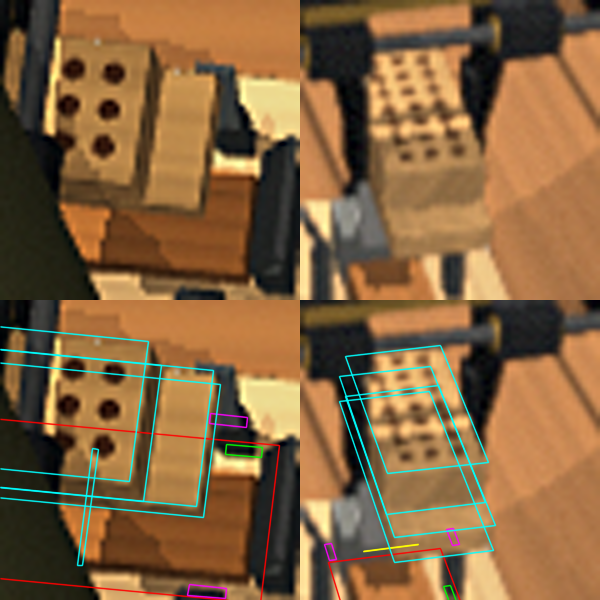

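Call:
carry_out --targets '[[[2.2,15,0],[0,0,0]],[[0,20,0],[0,0,0]],[[0,10,0],[0,0,0]],[[0,5,0],[0,0,0]],[[0,0,0],[0,0,0]]]' --squeeze 55

```text
time_s: 7.7
tool_pos: [0.5517, 0.1503, 0.0936]
tool_rot: [-90.0, 0.1, -3.4]
force: [0.0, 0.5, -0.3]
grip_width: 0.0455
```

Run:
```python
from ov2 import *
A={"top":(slice(90,190),slice(190,290)),"side":(slice(80,180),slice(295,395))}
v=[]
for c in A:
    im=env.read_camera(c); cv2.imwrite(f"pics/{c}3.png",im[:,:,::-1])
    v.append(cv2.resize(im[:,:,::-1][A[c]],None,fx=4,fy=4,interpolation=cv2.INTER_CUBIC))
cv2.imwrite("pics/ov4.png",np.hstack(v)[:600,:800])
```

```text
(no output)
```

View pics/ov4.png

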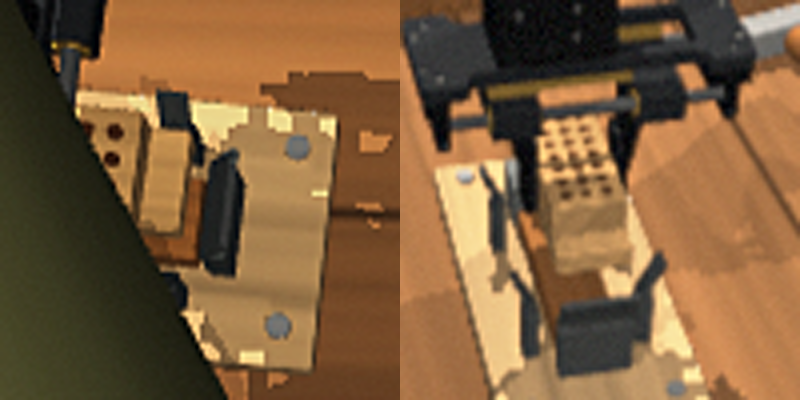

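Call:
carry_out --targets '[[[0,10,0],[0,0,0]],[[0,10,0],[0,0,0]],[[0,5,0],[0,0,0]],[[0,0,0],[0,0,0]]]'

```text
time_s: 8.2
tool_pos: [0.5513, 0.15, 0.0683]
tool_rot: [-90.0, 0.1, -3.4]
force: [-0.0, -0.1, -1.9]
grip_width: 0.0459
```

Run:
```python
from ov2 import *
A={"top":(slice(90,190),slice(190,290)),"side":(slice(80,180),slice(295,395))}
v=[]
for c in A:
    im=env.read_camera(c)
    v.append(cv2.resize(im[:,:,::-1][A[c]],None,fx=4,fy=4,interpolation=cv2.INTER_CUBIC))
cv2.imwrite("pics/ov5.png",np.hstack(v)[:600,:800])
```

```text
(no output)
```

View pics/ov5.png

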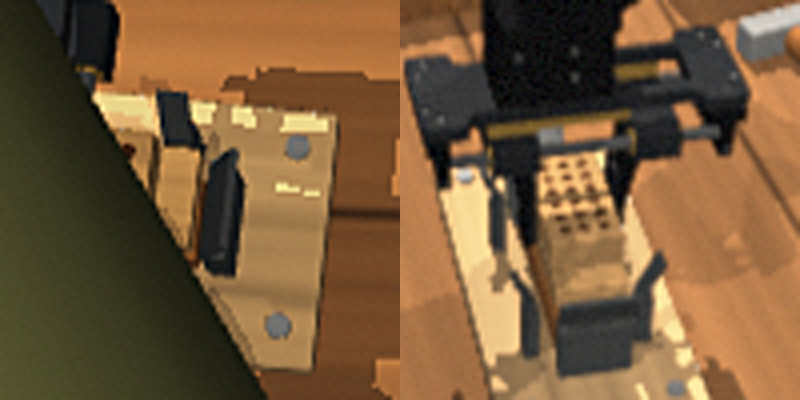

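Call:
carry_out --targets '[[[0,4,0],[0,0,0]],[[0,4,0],[0,0,0]],[[0,4,0],[0,0,0]],[[0,0,0],[0,0,0]]]'

```text
time_s: 8.7
tool_pos: [0.5528, 0.1489, 0.0572]
tool_rot: [-90.1, -0.0, -3.4]
force: [1.7, -4.8, 0.8]
grip_width: 0.046
```

Call:
carry_out --targets '[[[0,3,0],[0,0,0]],[[0,3,0],[0,0,0]],[[0,0,0],[0,0,0]]]'

```text
time_s: 9.0
tool_pos: [0.5517, 0.149, 0.0506]
tool_rot: [-90.1, 0.1, -3.4]
force: [1.0, -5.4, -2.7]
grip_width: 0.0457
```

Call:
carry_out --targets '[[[0,2,0],[0,0,0]],[[0,2,0],[0,0,0]],[[0,0,0],[0,0,0]]]'

```text
time_s: 9.3
tool_pos: [0.5517, 0.1491, 0.0469]
tool_rot: [-90.1, 0.1, -3.4]
force: [-0.6, -4.7, -0.9]
grip_width: 0.0458
```

Call:
carry_out --targets '[[[0,2,0],[0,0,0]],[[0,2,0],[0,0,0]],[[0,0,0],[0,0,0]]]'

```text
time_s: 9.6
tool_pos: [0.5513, 0.1494, 0.0422]
tool_rot: [-90.1, 0.1, -3.4]
force: [0.3, 2.2, -10.1]
grip_width: 0.0457
```

Call:
carry_out --targets '[[[0,1.5,0],[0,0,0]],[[0,1.5,0],[0,0,0]],[[0,0,0],[0,0,0]]]'

```text
time_s: 9.9
tool_pos: [0.5521, 0.1521, 0.041]
tool_rot: [-89.9, -0.0, -3.3]
force: [-0.4, 0.4, -0.2]
grip_width: 0.0457
```

Call:
carry_out --targets '[[[0,1,0],[0,0,0]],[[0,1,0],[0,0,0]],[[0,0,0],[0,0,0]]]'

```text
time_s: 10.2
tool_pos: [0.5523, 0.152, 0.0406]
tool_rot: [-90.0, -0.0, -3.3]
force: [-5.4, -0.4, 11.2]
grip_width: 0.0457
```

Run:
```python
from ov2 import *
A={"top":(slice(90,190),slice(190,290)),"side":(slice(80,180),slice(295,395))}
v=[]
for c in A:
    im=env.read_camera(c)
    v.append(cv2.resize(im[:,:,::-1][A[c]],None,fx=4,fy=4,interpolation=cv2.INTER_CUBIC))
cv2.imwrite("pics/ov6.png",np.hstack(v)[:600,:800]); o=env.get_obs(); print(o["tool_pos"],o["force"])
```

```text
[0.55234038 0.15198796 0.04060962] [-4.63946785 -1.44090837 10.97409159]
```

View pics/ov6.png

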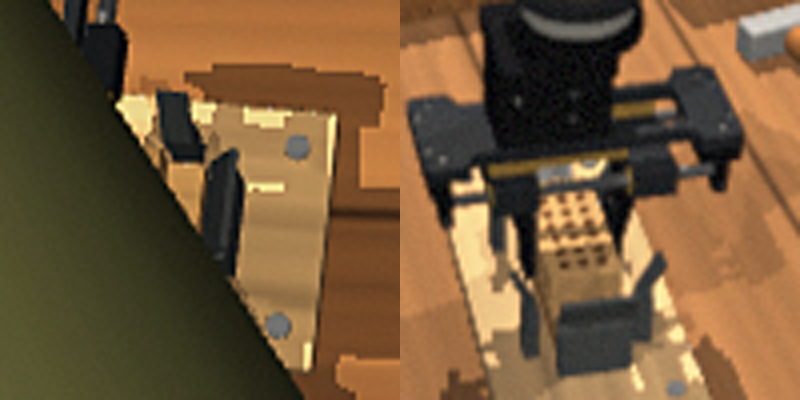

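Call:
carry_out --targets '[[[0,1,0],[0,0,0]],[[0,0,0],[0,0,0]]]'

```text
time_s: 10.5
tool_pos: [0.5523, 0.152, 0.0406]
tool_rot: [-90.0, -0.0, -3.3]
force: [-7.7, -3.3, 18.0]
grip_width: 0.0453
```

Call:
carry_out --targets '[[[0,-3,0],[0,0,0]],[[0,0,0],[0,0,0]],[[0,0,0],[0,0,0]],[[0,0,0],[0,0,0]],[[0,0,0],[0,0,0]],[[0,0,0],[0,0,0]],[[0,0,0],[0,0,0]]]' --jaw 0.85

```text
time_s: 11.2
tool_pos: [0.5521, 0.1503, 0.0404]
tool_rot: [-90.0, 0.0, -3.4]
force: [-0.3, 0.1, 0.2]
grip_width: 0.0739
```

Released; now rise and back the arm off so both cameras can see the nest.

Call:
carry_out --targets '[[[0,-10,0],[0,0,0]],[[0,-25,0],[0,0,0]],[[0,-40,0],[0,0,0]],[[0,-40,0],[0,0,0]],[[0,-30,0],[0,0,0]],[[0,0,-40],[0,0,0]],[[0,0,-45],[0,0,0]],[[0,0,-45],[0,0,0]],[[0,0,-45],[0,0,0]],[[0,0,-45],[0,0,0]],[[0,0,-45],[0,0,0]],[[0,0,0],[0,0,0]]]'

```text
time_s: 12.4
tool_pos: [0.5355, -0.123, 0.1858]
tool_rot: [-90.2, 0.0, -4.0]
force: [-0.3, -1.1, 0.6]
grip_width: 0.074
```

Run:
```python
from ov2 import *
A={"top":(slice(90,190),slice(120,290)),"side":(slice(80,200),slice(295,395))}
for c in A:
    im=env.read_camera(c); cv2.imwrite(f"pics/{c}7.png",im[:,:,::-1])
    s=4.6
    for l in("block_mid","catch"):
        for d in env.outline_of(c,l): print(c,l,np.round(d["xy"],1),round(d["p"],2),d["mask"].sum())
    cv2.imwrite(f"pics/{c}7z.png",cv2.resize(im[:,:,::-1][A[c]],None,fx=s,fy=s,interpolation=cv2.INTER_CUBIC))
    cv2.imwrite(f"pics/{c}7w.png",blk(c,im,.552,.150,np.radians(86.6),.036,A[c],s))
```

```text
top block_mid [279.4 251.8] 0.65 1705
top block_mid [182.5 230.6] 0.64 1743
top block_mid [202.7 140.7] 0.58 1928
top catch [157.1 135.4] 0.8 459
side block_mid [266.5 216.2] 0.71 1228
side block_mid [269.2 153.8] 0.6 823
```

View pics/top7z.png

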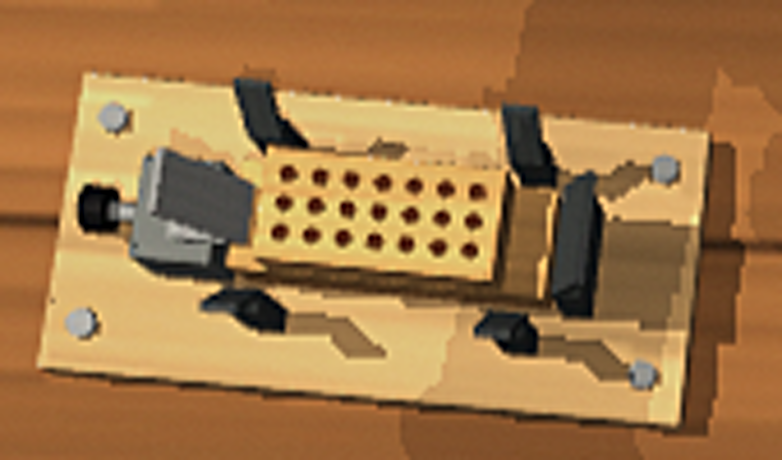

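View pics/side7z.png

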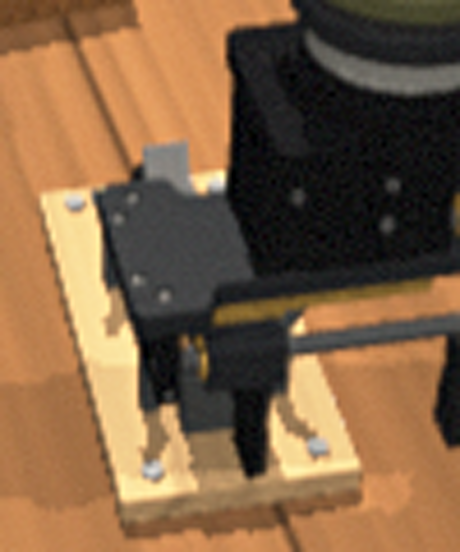

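View pics/side7w.png

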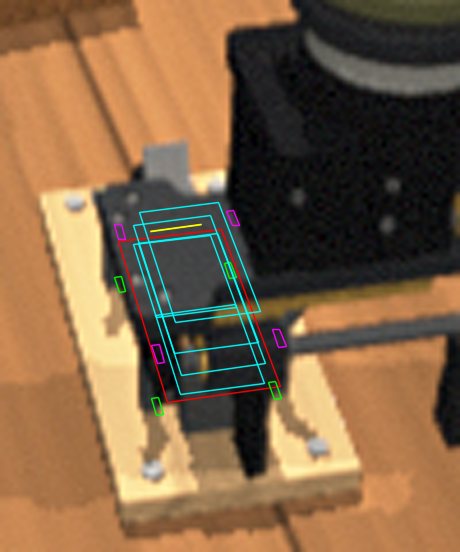

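Call:
carry_out --targets '[[[0,-20,-40],[0,0,0]],[[0,-20,-40],[0,0,0]],[[-20,-20,-35],[0,0,0]],[[-20,-20,-35],[0,0,0]],[[0,0,0],[0,0,0]],[[0,0,0],[0,0,0]]]'

```text
time_s: 13.3
tool_pos: [0.4881, -0.2613, 0.2661]
tool_rot: [-90.0, -0.1, -3.4]
force: [0.7, -0.1, -1.1]
grip_width: 0.0739
```

Run:
```python
from ov2 import *
A={"top":(slice(90,190),slice(120,290)),"side":(slice(90,195),slice(295,395))}
for c in A:
    im=env.read_camera(c); cv2.imwrite(f"pics/{c}8.png",im[:,:,::-1])
    v=np.hstack([cv2.resize(im[:,:,::-1][A[c]],None,fx=4,fy=4,interpolation=cv2.INTER_CUBIC),blk(c,im,.552,.150,np.radians(86.6),.036,A[c],4)]) if c=="side" else blk(c,im,.552,.150,np.radians(86.6),.036,A[c],4.6)
    cv2.imwrite(f"pics/{c}8z.png",v)
K=env.get_calibration("top")
d=getmask("top","short_mid",(428,135)); print("short",d["xy"])
d=getmask("top","catch",(158,135)); print("catch",d["xy"])
```

```text
short [430.6, 138.6]
catch [160.3, 135.7]
```

View pics/top8z.png

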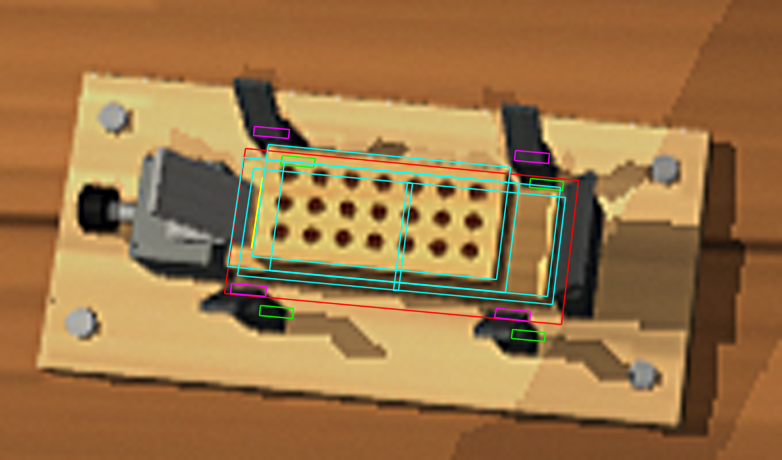

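View pics/side8z.png

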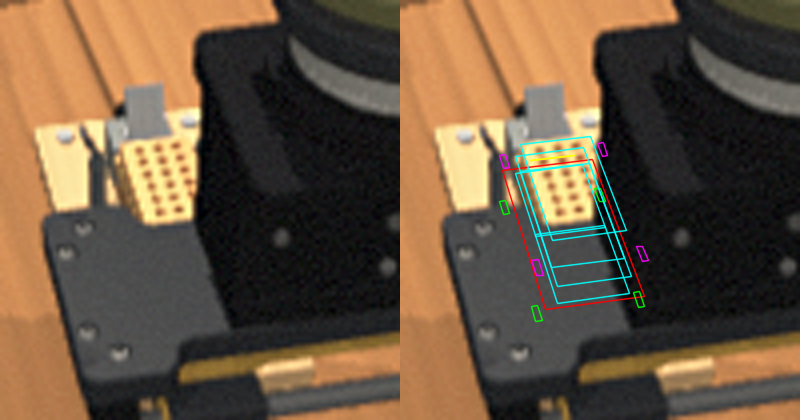

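Run:
```python
from h import *
a=cv2.imread("pics/top0.png"); b=cv2.imread("pics/top8.png")
g=lambda i:cv2.cvtColor(i[120:158,134:175],cv2.COLOR_BGR2GRAY).astype(np.float32)
print("catch shift px",cv2.phaseCorrelate(g(a),g(b)),np.abs(g(a)-g(b)).mean())
g=lambda i:cv2.cvtColor(i[125:150,134:152],cv2.COLOR_BGR2GRAY).astype(np.float32)
print("knob",cv2.phaseCorrelate(g(a),g(b)),np.abs(g(a)-g(b)).mean())
print(env.get_obs()["force"]); env.sign_off()
```

```text
catch shift px ((0.499374346341213, -0.05794196566349896), 0.9051897104581197) 12.497433
knob ((-0.01908855507677565, 0.554328124124785), 0.9982771996657054) 11.171111
[ 0.0988921  -0.70616475 -0.08885497]
the job is handed in; nothing more can be done
```

I put the long plain-wood block into the nest, pressed it down until it met the floor, let go and backed the arm well clear. I then handed the job in at about 13.5 s of the 38 s allowed.

**Pressing:** The catch pushed the block sideways with about 5 N on the way down. That push dropped to zero near the floor, which fits the catch snapping out. Further pressing met a firm stop at 11 to 18 N, with the tool at the height expected for a seated block.

**Final checks:**
- **Block position:** In the top view the block matches the drawn seated position to about a pixel, so it looks level and lined up.
- **Catch:** It is back to within about half a pixel (roughly 1 mm) of where it started. The average brightness of that area did change (about 11–12 grey levels), which I put down to lighting or shadow.
- **Short block:** I never went near it. The network put it a few pixels from its first reading. That is within how much its readings vary, but I did not check it more closely.

**Not confirmed:** The arm partly blocked the side camera at the end, so the seated height rests on the top view, the tool height and the force readings.

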